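Plug the relays into the dosing controller and lock the flow setting

TASK

Get the dosing station ready: slide the clear guard fully back off the flow knob and turn the knob clockwise to its off stop. With the flow off, plug every relay standing on the bench fully home into a socket of its own shape on the rail. Then turn the knob until its pointer is at the broad black index mark on the ring, slide the guard fully back over the knob, and leave the bottle, the rubber stopper and the scoop where they are.

Things in the scene. Friction and masses are not known exactly. Their poses are not given: they have to be found in the camera images.
- relay_sq_a: square relay (absent in some runs): black housing 46x46 mm, 32 mm tall, over a grey block plug 34x34 mm, 16 mm deep; 48 mm tall in all, about 90 g. Stands upright on its plug. Origin: centre of the plug's underside; z up. Fits either square socket at any quarter turn. Grip it across the black housing.
- relay_sq_b: square relay (absent in some runs): black housing 46x46 mm, 32 mm tall, over a grey block plug 34x34 mm, 16 mm deep; 48 mm tall in all, about 90 g. Stands upright on its plug. Origin: centre of the plug's underside; z up. Fits either square socket at any quarter turn. Grip it across the black housing.
- relay_slim_a: slim relay (absent in some runs): black housing 40 (its x) x 62 (its y) mm, 32 mm tall, over a grey block plug 28x50 mm, 16 mm deep; 48 mm tall in all, about 90 g. Stands upright on its plug. Origin: centre of the plug's underside; z up. Fits either slim socket, either way round. Grip it across the 40 mm width of the black housing.
- relay_slim_b: slim relay (absent in some runs): black housing 40 (its x) x 62 (its y) mm, 32 mm tall, over a grey block plug 28x50 mm, 16 mm deep; 48 mm tall in all, about 90 g. Stands upright on its plug. Origin: centre of the plug's underside; z up. Fits either slim socket, either way round. Grip it across the 40 mm width of the black housing.
- socket_sq_a_mouth (a point): fixed square socket, 60 (x) x 68 (y) mm, with a hole 36x36 mm, 20 mm deep, its mouth bevelled 2.5 mm. Point: centre of the hole in the top face, 30 mm above the worktop; axes along the hole's sides. A relay is home when its housing rests on the top face, plug 16 mm deep. Takes either square relay. Two square and two slim sockets stand on a rail, 74 mm apart along their y, in varying order.
- socket_sq_b_mouth (a point): fixed square socket, 60 (x) x 68 (y) mm, with a hole 36x36 mm, 20 mm deep, its mouth bevelled 2.5 mm. Point: centre of the hole in the top face, 30 mm above the worktop; axes along the hole's sides. A relay is home when its housing rests on the top face, plug 16 mm deep. Takes either square relay. 
- socket_slim_a_mouth (a point): slim socket module, fixed, in the same row: 60 (x) x 68 (y) mm with a hole 30 (x) x 52 (y) mm, 20 mm deep, opening upward with a 2.5 mm bevelled mouth. Point: centre of the hole in the top face, 30 mm above the worktop. Takes either slim relay.
- socket_slim_b_mouth (a point): slim socket module, fixed, in the same row: 60 (x) x 68 (y) mm with a hole 30 (x) x 52 (y) mm, 20 mm deep, opening upward with a 2.5 mm bevelled mouth. Point: centre of the hole in the top face, 30 mm above the worktop. Takes either slim relay.
- regulator: flow regulator, fixed: a grey plate 116 (x) x 193 (y) mm, 14 mm high. Origin: on the worktop under the knob's axis; z up. The guard slides along its y axis; the off tick on the white dial lies on its -x side.
- flow_knob (a joint): flow knob, rad: 0 = off stop, pointer toward the regulator's -x; grows anticlockwise seen from above, up to 2.4. Stiff (0.04 N m), stays where it is left, no detents. Black disc 48 mm across with a grip bar 46 mm long, 14 mm thick, from 23 to 47 mm above the worktop, lying along the pointer's direction.
- knob_grip (a point): point on the knob's vertical axis in the grip bar, 37 mm above the worktop; its -x axis points along the pointer, so the bar is pinched along its y.
- pointer_tip (a point): tip of the knob's pointer (white line), 32 mm from the knob's axis
- index_mark (a point): inner end of the index mark, a broad black bar 6 mm wide across the steel ring round the dial (the off tick is thinner), 32 mm from the knob's axis; the ring is set differently each time and does not turn. The setting is right when the pointer tip is at this point.
- guard (a joint): guard, m: 0 = home over the knob, 0.095 = fully back (slid toward the regulator's +y), the knob free. Sliding friction 1.5 N, stays where it is left. A clear hood 112 (x) x 66 (y) mm whose top is 60 mm above the worktop.
- guard_grip (a point): middle of the black ridge on top of the guard: ridge 60 mm long along the regulator's x, 12 mm thick along its y, from 60 to 83 mm above the worktop; this point is 73 mm above the worktop. Pinch it along the regulator's y.
- lab_bottle: bystander: small pale bottle with a blue cap, 57 mm across, 118 mm tall; origin at its underside
- rubber_puck: bystander: black rubber stopper, 43 mm across, 27 mm tall; origin at its underside
- scoop: bystander: metal scoop, 49x181x36 mm, lying flat; origin at its underside
Mind the look-alikes: they are no part of the job. What is shaped like the part that bears socket_sq_b_mouth but turquoise is not meant.

How it is judged (in metres and radians):
On the way, in this order (a step that is already met when the one before it is completed fails the run):
1. guard slid fully back off the knob (within 15 mm) (value of joint guard above 0.08 m), for 0.2 s.
2. knob turned to its off stop (within 0.1 rad) (value of joint guard above 0.08 m and value of joint flow_knob below 0.1 rad), for 0.2 s.
3. with the knob still off, every relay present plugged home in a socket of its shape (value of joint flow_knob below 0.1 rad and ((horizontal distance between relay_sq_a and socket_sq_a_mouth below 0.004 m and z of relay_sq_a in the frame of socket_sq_a_mouth below -0.0135 m and angle between relay_sq_a's own z axis and vertical below 0.08 rad) or (horizontal distance between relay_sq_a and socket_sq_b_mouth below 0.004 m and z of relay_sq_a in the frame of socket_sq_b_mouth below -0.0135 m and angle between relay_sq_a's own z axis and vertical below 0.08 rad)) and ((horizontal distance between relay_sq_b and socket_sq_a_mouth below 0.004 m and z of relay_sq_b in the frame of socket_sq_a_mouth below -0.0135 m and angle between relay_sq_b's own z axis and vertical below 0.08 rad) or (horizontal distance between relay_sq_b and socket_sq_b_mouth below 0.004 m and z of relay_sq_b in the frame of socket_sq_b_mouth below -0.0135 m and angle between relay_sq_b's own z axis and vertical below 0.08 rad)) and ((horizontal distance between relay_slim_a and socket_slim_a_mouth below 0.004 m and z of relay_slim_a in the frame of socket_slim_a_mouth below -0.0135 m and angle between relay_slim_a's own z axis and vertical below 0.08 rad) or (horizontal distance between relay_slim_a and socket_slim_b_mouth below 0.004 m and z of relay_slim_a in the frame of socket_slim_b_mouth below -0.0135 m and angle between relay_slim_a's own z axis and vertical below 0.08 rad)) and ((horizontal distance between relay_slim_b and socket_slim_a_mouth below 0.004 m and z of relay_slim_b in the frame of socket_slim_a_mouth below -0.0135 m and angle between relay_slim_b's own z axis and vertical below 0.08 rad) or (horizontal distance between relay_slim_b and socket_slim_b_mouth below 0.004 m and z of relay_slim_b in the frame of socket_slim_b_mouth below -0.0135 m and angle between relay_slim_b's own z axis and vertical below 0.08 rad))), for 0.2 s.
4. knob set with the pointer tip within 5 mm of the index mark, guard still back (value of joint guard above 0.08 m and horizontal distance between pointer_tip and index_mark below 0.005 m and ((horizontal distance between relay_sq_a and socket_sq_a_mouth below 0.004 m and z of relay_sq_a in the frame of socket_sq_a_mouth below -0.0135 m and angle between relay_sq_a's own z axis and vertical below 0.08 rad) or (horizontal distance between relay_sq_a and socket_sq_b_mouth below 0.004 m and z of relay_sq_a in the frame of socket_sq_b_mouth below -0.0135 m and angle between relay_sq_a's own z axis and vertical below 0.08 rad)) and ((horizontal distance between relay_sq_b and socket_sq_a_mouth below 0.004 m and z of relay_sq_b in the frame of socket_sq_a_mouth below -0.0135 m and angle between relay_sq_b's own z axis and vertical below 0.08 rad) or (horizontal distance between relay_sq_b and socket_sq_b_mouth below 0.004 m and z of relay_sq_b in the frame of socket_sq_b_mouth below -0.0135 m and angle between relay_sq_b's own z axis and vertical below 0.08 rad)) and ((horizontal distance between relay_slim_a and socket_slim_a_mouth below 0.004 m and z of relay_slim_a in the frame of socket_slim_a_mouth below -0.0135 m and angle between relay_slim_a's own z axis and vertical below 0.08 rad) or (horizontal distance between relay_slim_a and socket_slim_b_mouth below 0.004 m and z of relay_slim_a in the frame of socket_slim_b_mouth below -0.0135 m and angle between relay_slim_a's own z axis and vertical below 0.08 rad)) and ((horizontal distance between relay_slim_b and socket_slim_a_mouth below 0.004 m and z of relay_slim_b in the frame of socket_slim_a_mouth below -0.0135 m and angle between relay_slim_b's own z axis and vertical below 0.08 rad) or (horizontal distance between relay_slim_b and socket_slim_b_mouth below 0.004 m and z of relay_slim_b in the frame of socket_slim_b_mouth below -0.0135 m and angle between relay_slim_b's own z axis and vertical below 0.08 rad))), for 0.2 s.
5. guard slid home over the knob, the setting kept (value of joint guard below 0.008 m and horizontal distance between pointer_tip and index_mark below 0.005 m and ((horizontal distance between relay_sq_a and socket_sq_a_mouth below 0.004 m and z of relay_sq_a in the frame of socket_sq_a_mouth below -0.0135 m and angle between relay_sq_a's own z axis and vertical below 0.08 rad) or (horizontal distance between relay_sq_a and socket_sq_b_mouth below 0.004 m and z of relay_sq_a in the frame of socket_sq_b_mouth below -0.0135 m and angle between relay_sq_a's own z axis and vertical below 0.08 rad)) and ((horizontal distance between relay_sq_b and socket_sq_a_mouth below 0.004 m and z of relay_sq_b in the frame of socket_sq_a_mouth below -0.0135 m and angle between relay_sq_b's own z axis and vertical below 0.08 rad) or (horizontal distance between relay_sq_b and socket_sq_b_mouth below 0.004 m and z of relay_sq_b in the frame of socket_sq_b_mouth below -0.0135 m and angle between relay_sq_b's own z axis and vertical below 0.08 rad)) and ((horizontal distance between relay_slim_a and socket_slim_a_mouth below 0.004 m and z of relay_slim_a in the frame of socket_slim_a_mouth below -0.0135 m and angle between relay_slim_a's own z axis and vertical below 0.08 rad) or (horizontal distance between relay_slim_a and socket_slim_b_mouth below 0.004 m and z of relay_slim_a in the frame of socket_slim_b_mouth below -0.0135 m and angle between relay_slim_a's own z axis and vertical below 0.08 rad)) and ((horizontal distance between relay_slim_b and socket_slim_a_mouth below 0.004 m and z of relay_slim_b in the frame of socket_slim_a_mouth below -0.0135 m and angle between relay_slim_b's own z axis and vertical below 0.08 rad) or (horizontal distance between relay_slim_b and socket_slim_b_mouth below 0.004 m and z of relay_slim_b in the frame of socket_slim_b_mouth below -0.0135 m and angle between relay_slim_b's own z axis and vertical below 0.08 rad))), for 0.2 s.
At the end, for the whole second after the job is handed in: every relay present is home in a socket of its shape (centre within 4 mm, plug at least 13.5 mm deep, upright within 0.08 rad) and at rest; the pointer tip is within 5 mm of the index mark; the guard is within 8 mm of home over the knob (all of step 5 and linear speed of each of relay_sq_a, relay_sq_b, relay_slim_a, relay_slim_b below 0.02 m/s); the robot touches nothing.
It fails at once if the bottle pushed more than 30 mm from its place (distance of lab_bottle from where it was at the start of the episode above 0.03 m).
It fails at once if the rubber stopper pushed more than 30 mm from its place (distance of rubber_puck from where it was at the start of the episode above 0.03 m).
It fails at once if the scoop pushed more than 30 mm from its place (distance of scoop from where it was at the start of the episode above 0.03 m).
Of relay_sq_a, relay_sq_b, relay_slim_a, relay_slim_b only 3 to 4 are there at a start; the rules pass over those that are not, and their reading is None.
At some moment in a run one of relay_sq_a, relay_sq_b, relay_slim_a, relay_slim_b may be knocked a few centimetres aside while the robot is not near it.
Once in a run the grip may slacken for a moment while it holds something.
It also fails if it takes over 210 s, if anything falls off the work surface, if the arm or the gripper's body presses on something with over 40 N, if the wrist force passes 120 N, or if a joint passes its speed limit or range.

ROBOT

A 6-joint arm with a two-finger parallel gripper is mounted at the origin on a cart in front of the work surface, level with it; the furniture and walls round the work are solid. World frame = base frame: x ahead of the robot, y to its left, z up, the work surface at z = 0. Lengths are in mm, angles in rad, forces in N, time in s.
With the tool pointing down it reaches from about 400 to 925 mm from the base axis. Payload 12.5 kg.
Tool frame: the origin (TCP) lies midway between the tips of the shut fingers; the grasp point (between the pads) lies 19 mm behind it (env.pinch_z is the distance from the TCP to the grasp point, in mm); z points along the fingers, y is the line along which they close (so a half turn about z gives the same grasp; the last joint's range is limited). The gripper opens to 95 mm and grips with 3 to 60 N. Pads are 20 mm wide; open, the fingers measure 119 mm over their backs; the gripper's body (75 mm by 180 mm) begins 59 mm behind the grasp point.
Start: joints at [1.095, 0.491, 1.559, -0, 1.092, -0.106], TCP at [225.878, 582.774, 214.661] pointing down, gripper open.
Joint ranges: [-3.1, 3.1], [-0.84, 2.19], [0.05, 2.79], [-1.13, 4.28], [0.06, 2.93], [-2.69, 2.69]. Speed limits (rad/s): [2.22, 2.22, 2.79, 3.14, 3.14, 3.14].

INTERFACE

Orientations are given as [roll, pitch, yaw] about the fixed x, y, z axes, in that order (R = Rz(yaw) Ry(pitch) Rx(roll)).
In Python, from cell import readout, eyes, job_done, env gives the robot as it stands.
- The arm moves only by the shell command python3 -m jog 'ROWS'. ROWS is a JSON object of lists of equal length, an entry for each row: "dp": the shift along the tool's x, y, z in mm, a list of three; "twist": the turn about the tool's z in degrees; "claw": the closure, from -1 (fully open) to 1 (shut). A call has 1 to 8 rows; each row is the pose to reach, as a shift and turn from the pose commanded when the call began, along the tool's axes at that moment; what a row does not reach only later rows make up. A row lasts 1/12 s, in which the tool goes at most 41.7 mm and 7.16 degrees, less where a joint would pass 70% of its speed; a pose out of reach is approached as far as the arm can. A call with a gripper value outside its range is refused whole. The fingers move at their own pace and stop on an object; the grip force is fixed at half the most. Time passes only in rows, so rows that repeat a pose let the fingers close. It gives the time, the measured TCP pose, the force and the opening at its end, in the units of the state.
- readout.state(): the state, without advancing time (a new reading comes with each control period).
- eyes.read_camera(name): name is "scene" or "top" or "wrist"; returns the picture (480x640x3 uint8, red, green, blue); there is no depth.
- eyes.camera_model(name): a dict with "intrinsics" (3x3 intrinsics, pixels), "R" (3x3) and "t" (3): a world point X has camera coordinates R X + t. Camera axes: x right, y down, z forward; pixel columns grow to the right and rows downward; lengths in mm; the calibration is good to about 2 mm. A picture is of the moment at which its call begins: read the wrist's pose just before it. camera_model takes no time and is no camera call; for the wrist camera it gives the pose at the moment of the call.
- job_done(): hands the job in, once; it reports no verdict.
The state is a dict: "t": time; "joints": joint angles; "qvel": joint speeds; "tau": joint torques, N m; "eef_pos": TCP position; "tcp_rot": TCP orientation; "ft_force": force on the tool from outside, world axes, zero at the start; "moment": the same for the moment, N m; "opening": opening from 0.0 (shut) to 1.0 (fully open).
Only numpy, scipy, OpenCV 4.12 (cv2) and the standard library are available. Lean on these libraries where they do the work, as an engineer would, in place of code of your own. Each camera call takes 0.05 s, during which the arm holds its last target. There are 200 camera calls.

## Working session

There is one attempt and no reset: what is moved stays moved. The work goes in short steps, Python scripts to look and compute and a shell command to move; the robot and the scene stay as the last step left them, time stands still between calls to the robot, and variables do not carry over. Pictures are saved under pics/ and viewed, on a budget of 14 in all, crops included, one or two more only if the job needs it, and the job is handed in when it is done.

```bash
ls; mkdir -p pics; cat > h.py <<'E'
import numpy as np, cv2
from cell import readout, eyes, job_done, env
def snap(name,f):
    m=eyes.camera_model(name); im=eyes.read_camera(name)
    cv2.imwrite(f,cv2.cvtColor(im,cv2.COLOR_RGB2BGR)); return im,m
def ray(m,u,v,z):
    K,R,t=[np.array(m[k],float) for k in("intrinsics","R","t")]
    c=-R.T@t; d=R.T@np.linalg.inv(K)@np.array([u,v,1.]); return c+d*(z-c[2])/d[2]
def proj(m,X):
    K,R,t=[np.array(m[k],float) for k in("intrinsics","R","t")]
    p=K@(R@np.array(X,float)+t); return p[:2]/p[2]
E
python3 - <<'E'
from h import *
print(readout.state(), env.pinch_z)
for n in("top","scene"):
    im,m=snap(n,f"pics/{n}0.png"); print(n,m)
    np.savez(f"pics/{n}0.npz",**m)
E
```

```text
pics
{'t': 0.0, 'joints': array([ 1.09540494e+00,  4.91561478e-01,  1.55943729e+00, -8.63618564e-06,
        1.09172099e+00, -1.05595878e-01]), 'qvel': array([ 8.14155196e-04, -2.73255605e-05, -1.28803449e-04, -1.85235656e-03,
        2.24015151e-04,  1.66349945e-03]), 'tau': array([ 5.04952859e-04, -6.12640572e+01, -2.58167928e+01,  6.91689667e-02,
        4.83422284e-02, -9.82184292e-05]), 'eef_pos': array([225.75660832, 582.54114864, 214.06475067]), 'tcp_rot': array([-3.14047102e+00, -1.11179338e-04,  2.77180107e+00]), 'ft_force': array([ 0.32525162, -0.51373015,  0.15473369]), 'moment': array([-0.04231452, -0.03574777, -0.01297319]), 'opening': 0.9994320130594486} 18.8
top {'intrinsics': array([[502.86633987,   0.        , 313.43276193],
       [  0.        , 502.86633987, 232.56917619],
       [  0.        ,   0.        ,   1.        ]]), 'R': array([[-0.02640108, -0.99945106, -0.02001382],
       [-0.99472084,  0.02825162, -0.09865236],
       [ 0.09916363,  0.01730363, -0.99492068]]), 't': array([-48.87962411, 546.38856725, 997.15536676])}
scene {'intrinsics': array([[591.28118741,   0.        , 313.6864692 ],
       [  0.        , 591.28118741, 234.59345013],
       [  0.        ,   0.        ,   1.        ]]), 'R': array([[ 0.87142636, -0.49044133,  0.00913281],
       [-0.30677723, -0.55942717, -0.77001881],
       [ 0.38275819,  0.66821295, -0.63795581]]), 't': array([-517.64873774,  172.32599767, 1199.86619035])}
```

View pics/top0.png

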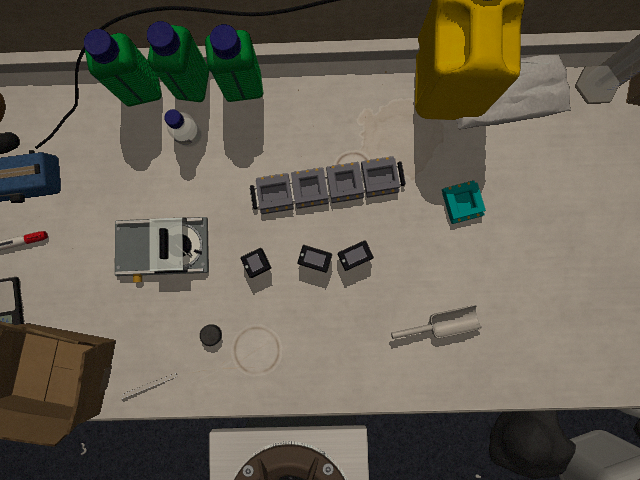

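View pics/scene0.png

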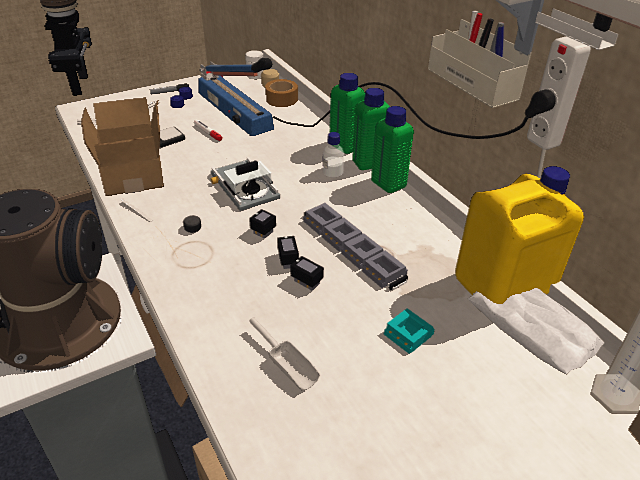

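The top view shows three relays at about (256,262), (315,258) and (355,255). The row of four sockets runs from (273,193) to (381,176). The regulator is at (161,246), with its guard ridge at (164,243) and its knob near (187,245). The turquoise socket is at (463,202), the stopper at (211,336), the scoop at (440,328) and the bottle at (182,125).

```bash
python3 - <<'E'
from h import *
m=dict(np.load("pics/top0.npz")); 
for n,u,v,z in [("r1",256,261,48),("r2",315,257,48),("r3",355,254,48),("s1",273,193,30),("s2",309,187,30),("s3",345,181,30),("s4",381,176,30),("ridge",164,243,83),("knob",187,245,47),("pl",115,219,14),("pl",208,217,14),("pl",209,272,14),("pl",116,275,14),("bottlebase",187,135,0),("puck",211,336,20)]:
    print(n,ray(m,u,v,z).round(0))
w=eyes.camera_model("wrist"); 
R,t=np.array(w["R"]),np.array(w["t"]); print(w["intrinsics"], -R.T@t, R)
im=cv2.imread("pics/top0.png")
a=cv2.resize(im[210:280,110:215],None,fx=4,fy=4,interpolation=cv2.INTER_CUBIC)
b=cv2.resize(im[150:280,235:415],None,fx=2,fy=2,interpolation=cv2.INTER_CUBIC)
o=np.zeros((560,800,3),np.uint8); o[:280,:420]=a; o[290:550,:360]=b
im=cv2.imread("pics/scene0.png"); c=cv2.resize(im[150:215,200:290],None,fx=4,fy=4,interpolation=cv2.INTER_CUBIC); o[:260,430:790]=c
c=cv2.resize(im[195:295,240:420],None,fx=2.3,fy=2.3,interpolation=cv2.INTER_CUBIC); o[290:290+230,370:370+414]=c
cv2.imwrite("pics/comp.png",o)
E
```

```text
r1 [489.  51.  48.]
r2 [494. -66.  48.]
r3 [ 498. -145.   48.]
s1 [628.  17.  30.]
s2 [638. -57.  30.]
s3 [ 649. -131.   30.]
s4 [ 657. -205.   30.]
ridge [527. 224.  83.]
knob [525. 189.  47.]
pl [586. 349.  14.]
pl [585. 154.  14.]
pl [471. 153.  14.]
pl [470. 345.  14.]
bottlebase [765. 202.   0.]
puck [342. 148.  20.]
[[380.06888793   0.         316.30624829]
 [  0.         380.06888793 231.44599507]
 [  0.           0.           1.        ]] [148.15523898 612.41460235 384.31217044] [[ 3.60494780e-01  9.32761212e-01 -1.84888825e-04]
 [ 8.92821837e-01 -3.45001563e-01  2.89556710e-01]
 [ 2.70023481e-01 -1.04548755e-01 -9.57160842e-01]]
```

View pics/comp.png

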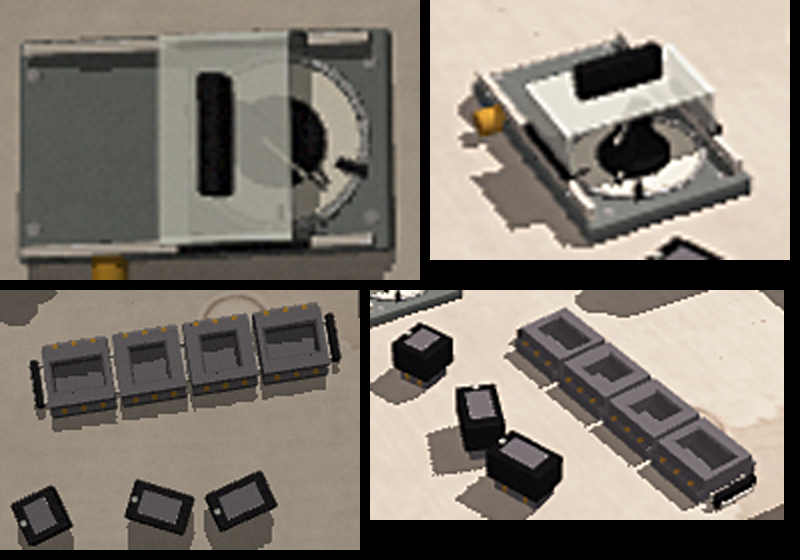

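The crops show the guard only part-way back, with the pointer towards lower right and the black index mark at right, near (350,165) in the crop. From the left, the sockets are slim, square, square, slim. The relays are one square (r1) and two slim (r2, r3).

I'll move above the regulator, rising first to clear the box.

```bash
python3 -m jog '{"dp":[[0,0,-40],[-410,-226,-40],[-410,-226,-40],[-410,-226,-40],[-410,-226,-40],[-410,-226,-40],[-410,-226,-40],[-410,-226,-40]],"twist":[0,-21.2,-21.2,-21.2,-21.2,-21.2,-21.2,-21.2],"claw":[-1,-1,-1,-1,-1,-1,-1,-1]}'; python3 -c "
from h import *
print(readout.state()['eef_pos'],readout.state()['tcp_rot'])"
```

```text
t: 0.77
eef_pos: [410.5, 361.7, 254.6]
tcp_rot: [-3.142, -0.0, -3.141]
ft_force: [1.3, 0.4, -0.6]
opening: 1.004
[410.5219684  361.68199866 254.55892254] [-3.14154230e+00 -1.54636376e-04 -3.14114582e+00]
```

```bash
python3 -m jog '{"dp":[[-110,-145,85],[-110,-145,85],[-110,-145,85],[-110,-145,85],[-110,-145,85],[-110,-145,85],[-110,-145,85]],"twist":[0,0,0,0,0,0,0],"claw":[-1,-1,-1,-1,-1,-1,-1]}'; python3 -c "
from h import *
im,m=snap('wrist','pics/w1.png'); np.savez('pics/w1.npz',**m)"
```

```text
t: 1.35
eef_pos: [520.1, 217.1, 168.5]
tcp_rot: [-3.141, -0.002, 3.139]
ft_force: [-0.8, 1.1, -0.5]
opening: 1.0
```

View pics/w1.png

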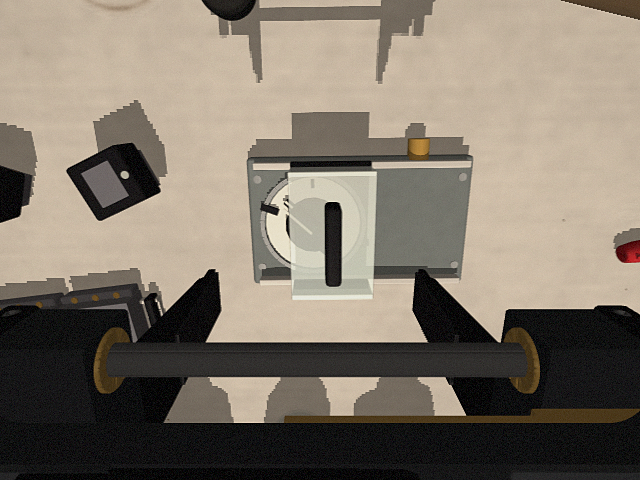

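The wrist view has +y to the right and -x up. The ridge runs (334,204) to (334,286), the off tick is at (313,183), the index mark at (270,209), and the pointer runs from (311,233) to about (288,207).

```bash
python3 - <<'E'
from h import *
m=dict(np.load("pics/w1.npz"))
for n,u,v,z in [("ridgeA",333.5,204,83),("ridgeB",333.5,286,83),("tick",313,183,16),("idx_in",277,211,16),("idx_out",262,207,16),("ptr",288,207,25),("ringL",261,215,16),("pl",248,158,14),("pl",472,156,14),("pl",462,283,14),("pl",253,282,14),("r1c",112,183,48)]:
    print(n,ray(m,u,v,z).round(1))
E
```

```text
ridgeA [494.4 229.2  83. ]
ridgeB [556.  229.9  83. ]
tick [491.  214.6  16. ]
idx_in [515.5 183.1  16. ]
idx_out [511.9 170.1  16. ]
ptr [509.9 193.4  25. ]
ringL [519.1 168.9  16. ]
pl [470.  159.8  14. ]
pl [468.7 348.6  14. ]
pl [585.2 352.8  14. ]
pl [583.8 158.4  14. ]
r1c [485.4  60.2  48. ]
```

```bash
python3 -m jog '{"dp":[[-5.5,12.5,40],[-5.5,12.5,80],[-5.5,12.5,104],[-5.5,12.5,104],[-5.5,12.5,104],[-5.5,12.5,104],[-5.5,12.5,104],[-5.5,12.5,104]],"twist":[0,0,0,0,0,0,0,0],"claw":[-1,-1,-1,-1,1,1,1,1]}'
```

```text
t: 2.07
eef_pos: [525.9, 231.4, 67.5]
tcp_rot: [3.141, 0.003, -3.141]
ft_force: [-0.0, -0.4, -0.1]
opening: 0.778
```

```bash
python3 -m jog '{"dp":[[0,0,1.5],[0,0,1.5],[0,0,1.5],[0,0,1.5],[0,0,1.5],[0,0,1.5],[0,0,1.5],[0,0,1.5]],"twist":[0,0,0,0,0,0,0,0],"claw":[1,1,1,1,1,1,1,1]}'
```

```text
t: 2.73
eef_pos: [525.3, 231.0, 64.1]
tcp_rot: [3.142, 0.0, -3.141]
ft_force: [0.5, 0.3, 0.3]
opening: 0.211
```

```bash
python3 -m jog '{"dp":[[0,0,0],[0,0,0],[0,20,0],[0,40,0],[0,60,0],[0,74,0],[0,80,0],[0,80,0]],"twist":[0,0,0,0,0,0,0,0],"claw":[1,1,1,1,1,1,1,1]}'
```

```text
t: 3.4
eef_pos: [524.5, 308.7, 64.1]
tcp_rot: [-3.136, -0.003, -3.139]
ft_force: [-2.4, -19.4, 8.3]
opening: 0.125
```

```bash
python3 -m jog '{"dp":[[0,0,0],[0,0,0],[0,0,0],[0,0,0]],"twist":[0,0,0,0],"claw":[1,1,1,1]}'
```

```text
t: 3.73
eef_pos: [524.5, 308.6, 64.1]
tcp_rot: [-3.138, -0.003, -3.141]
ft_force: [-3.3, -15.5, 6.5]
opening: 0.127
```

```bash
python3 -m jog '{"dp":[[0,-1,0],[0,-1,0],[0,-1,0],[0,-1,0],[0,-1,-40],[0,-40,-70],[-2,-80,-70],[-2,-95,-70]],"twist":[0,0,0,0,0,0,0,0],"claw":[-1,-1,-1,-1,-1,-1,-1,-1]}'; python3 -c "
from h import *
im,m=snap('wrist','pics/w2.png'); np.savez('pics/w2.npz',**m)"
```

```text
t: 4.4
eef_pos: [527.8, 213.9, 136.1]
tcp_rot: [3.141, 0.003, -3.141]
ft_force: [-0.3, -0.5, -0.1]
opening: 0.628
```

View pics/w2.png

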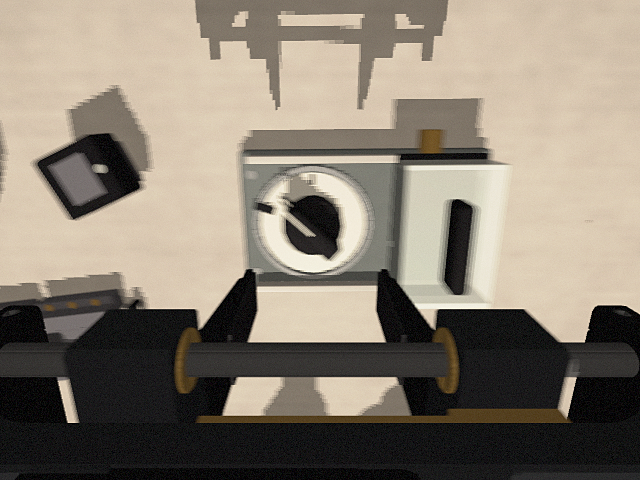

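The guard is fully back and the knob is exposed. The ring spans about u 256–374 and v 165–275, the pointer runs from (314,236) to (283,206), and the index mark is at (264,208).

```bash
python3 - <<'E'
from h import *
m=dict(np.load("pics/w2.npz"))
P={n:ray(m,u,v,z) for n,u,v,z in [("L",256,220,16),("R",374,220,16),("T",315,165,16),("B",314,275,16),("bar1",283,201,35),("pA",312,235,47),("pB",287,210,47),("idx_in",271,210,16),("idx_out",257,206,16),("r1c",78,178,48),("r1a",38,162,48),("r1b",74,218,48)]}
for k,v in P.items(): print(k,v.round(1))
d=P["pB"]-P["pA"]; print("ptr ang",np.degrees(np.arctan2(-d[1],-d[0])))
print(readout.state()['eef_pos'])
E
```

```text
L [523.5 166.6  16. ]
R [523.4 259.9  16. ]
T [480.3 213.2  16. ]
B [570.6 212.4  16. ]
bar1 [503.9 190.   35. ]
pA [526.1 211.2  47. ]
pB [507.7 193.7  47. ]
idx_in [515.4 178.7  16. ]
idx_out [512.2 167.9  16. ]
r1c [485.3  52.1  48. ]
r1a [474.5  27.2  48. ]
r1b [513.4  44.2  48. ]
ptr ang 43.61014725485226
[527.57120378 211.88117847 135.30193249]
```

```bash
python3 -m jog '{"dp":[[2,1,0],[2,1,0],[2,1,10],[2,1,20],[2,1,30],[2,1,50],[2,1,60],[2,1,60]],"twist":[-7,-14,-21,-28,-35,-42,-46,-46],"claw":[0,0,0,0,0,0,0,0]}'; python3 -c "
from h import *
im,m=snap('wrist','pics/w3.png'); np.savez('pics/w3.npz',**m); print(readout.state()['eef_pos'])"
```

```text
t: 5.12
eef_pos: [524.4, 217.0, 72.2]
tcp_rot: [3.14, -0.002, -2.335]
ft_force: [-1.3, -0.2, -0.1]
opening: 0.503
[524.90186686 217.1149019   73.36980935]
```

View pics/w3.png

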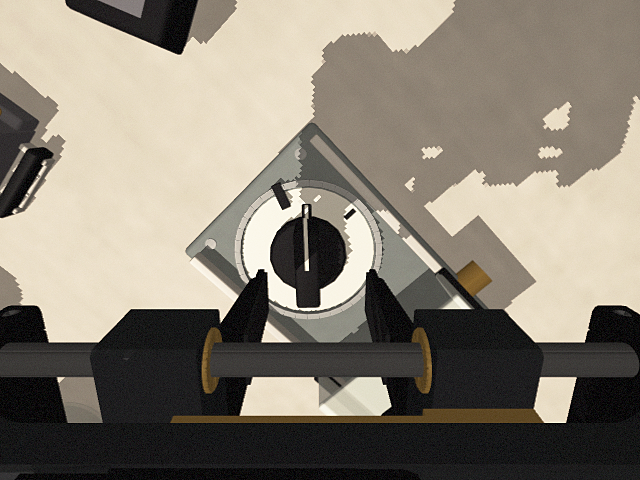

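The bar stands vertical in this view, from (307,207) to (308,304), so it is aligned with the tool. The index mark is at (281,196) and the off tick at (349,214).

```bash
python3 - <<'E'
from h import *
m=dict(np.load("pics/w3.npz"))
P={n:ray(m,u,v,z) for n,u,v,z in [("bar1",307,207,47),("bar2",308,304,47),("idx_in",286,207,16),("idx_out",276,184,16),("tick",350,213,16),("L",236,250,16),("R",382,250,16),("T",309,180,16),("B",309,319,16)]}
for k,v in P.items(): print(k,v.round(1))
c=(P["L"]+P["R"])/2; c2=(P["T"]+P["B"])/2; b=(P["bar1"]+P["bar2"])/2; print(c,c2,b)
c=np.array([525.3,213.3,0])
a=lambda d: np.degrees(np.arctan2(-d[1],-d[0])); print(a(P["bar1"]-P["bar2"]),a(P["idx_in"]-c),a(P["idx_out"]-c),a(P["idx_out"]-P["idx_in"]),a(P["tick"]-c))
s=readout.state(); print(s['eef_pos'],s['tcp_rot'])
R=cv2.Rodrigues(np.array([0,0,s['tcp_rot'][2]]))[0]; R=R@np.diag([1,-1,-1]); print(R.T@(np.array([525.3,213.3,27])-s['eef_pos']))
E
```

```text
bar1 [501.5 187.5  47. ]
bar2 [540.6 228.6  47. ]
idx_in [516.3 183.3  16. ]
idx_out [510.6 169.2  16. ]
tick [490.6 213.2  16. ]
L [558.8 181.2  16. ]
R [492.2 245.   16. ]
T [494.7 181.2  16. ]
B [559.5 248.2  16. ]
[525.49496819 213.06957405  16.        ] [527.08260825 214.68643865  16.        ] [521.06599702 208.04303647  47.        ]
46.431204834103596 73.27176348418915 71.58721632220589 68.12654092738258 0.2101971981608348
[524.90186686 217.1149019   73.36980935] [ 3.14061334e+00 -1.33503560e-03 -2.33985283e+00]
[ 2.46437848 -2.93918785 46.36980935]
```

```bash
python3 -m jog '{"dp":[[2,-3,30],[2,-3,46],[2,-3,46],[2,-3,46],[2,-3,46],[2,-3,46],[2,-3,46],[2,-3,46]],"twist":[0,0,0,0,0,0,0,0],"claw":[0,0,1,1,1,1,1,1]}'
```

```text
t: 5.83
eef_pos: [527.4, 212.9, 29.3]
tcp_rot: [-3.139, 0.002, -2.338]
ft_force: [5.2, -16.1, 0.4]
opening: 0.146
```

```bash
python3 -m jog '{"dp":[[0,-1.5,0],[0,-1.5,0],[0,-1.5,0]],"twist":[0,0,0],"claw":[1,1,1]}'
```

```text
t: 6.08
eef_pos: [527.4, 212.6, 29.3]
tcp_rot: [-3.141, 0.001, -2.339]
ft_force: [-1.7, 1.1, 7.2]
opening: 0.147
```

```bash
python3 -m jog '{"dp":[[0,0,0],[0,0,0],[0,0,0],[0,0,0],[0,0,0],[0,0,0],[0,0,0],[0,0,0]],"twist":[6,12,19,26,33,40,46,48],"claw":[1,1,1,1,1,1,1,1]}'; python3 -m jog '{"dp":[[0,0,0],[0,0,0],[0,0,0]],"twist":[0,0,0],"claw":[1,1,1]}'
```

```text
t: 6.75
eef_pos: [527.2, 213.4, 29.3]
tcp_rot: [3.14, 0.001, 3.101]
ft_force: [-4.7, 7.7, 7.2]
opening: 0.146
t: 7.0
eef_pos: [527.2, 213.4, 29.3]
tcp_rot: [3.141, 0.001, 3.108]
ft_force: [-4.4, 6.7, 6.4]
opening: 0.148
```

```bash
python3 -m jog '{"dp":[[0,0,0],[0,0,0],[0,0,0],[0,0,-30],[0,0,-70],[0,-20,-110],[0,-60,-150],[0,-100,-170]],"twist":[0,0,0,0,0,-2,-2,-2],"claw":[0,-1,-1,-1,-1,-1,-1,-1]}'; python3 -m jog '{"dp":[[0,-163,0],[0,-163,0],[0,-163,0],[0,-163,0],[0,-163,0],[0,-163,0],[0,-163,0]],"twist":[0,0,0,0,0,0,0],"claw":[-1,-1,-1,-1,-1,-1,-1]}'; python3 -c "
from h import *
im,m=snap('wrist','pics/w4.png'); np.savez('pics/w4.npz',**m); print(readout.state()['eef_pos'])"
```

```text
t: 7.67
eef_pos: [524.5, 129.5, 190.3]
tcp_rot: [3.141, 0.003, -3.139]
ft_force: [0.5, -0.7, 0.1]
opening: 0.65
t: 8.25
eef_pos: [524.1, -33.5, 187.4]
tcp_rot: [3.141, -0.0, 3.141]
ft_force: [0.7, -0.1, 0.6]
opening: 0.995
[524.15205207 -32.83943164 187.43101581]
```

View pics/w4.png

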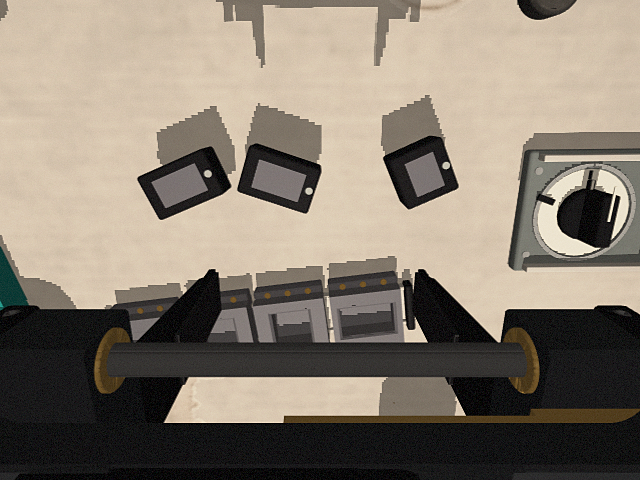

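The knob bar now points at the off tick at (590,172). The relays are at (184,183) slim, (280,178) slim and (422,173) square, and the sockets sit below at v of about 270–345.

```bash
cat >> h.py <<'E'
def relays(im,m,roi,zt=48,sizes=True,lo=150,thr=60):
    """top-face centre and long-axis angle from the far edges of the black blob; roi u0,v0,u1,v1"""
    u0,v0,u1,v1=roi; g=cv2.cvtColor(im,cv2.COLOR_RGB2GRAY)
    k=np.zeros_like(g); k[v0:v1,u0:u1]=(g[v0:v1,u0:u1]<thr)
    k=cv2.morphologyEx(k,cv2.MORPH_OPEN,np.ones((3,3),np.uint8))
    cs,_=cv2.findContours(k,cv2.RETR_EXTERNAL,cv2.CHAIN_APPROX_NONE); out=[]
    R,t=np.array(m["R"]),np.array(m["t"]); cam=(-R.T@t)[:2]
    for c in cs:
        if cv2.contourArea(c)<1500: continue
        P=np.array([ray(m,u,v,zt)[:2] for u,v in c[:,0]+0.0])
        # label angle
        f=np.zeros_like(g); cv2.drawContours(f,[c],-1,1,-1); l=((g>75)&(f>0)).astype(np.uint8)
        l=cv2.morphologyEx(l,cv2.MORPH_OPEN,np.ones((3,3),np.uint8)); ls,_=cv2.findContours(l,cv2.RETR_EXTERNAL,cv2.CHAIN_APPROX_NONE)
        lc=max(ls,key=cv2.contourArea); Q=np.array([ray(m,u,v,zt)[:2] for u,v in lc[:,0]+0.0])
        r=cv2.minAreaRect(Q.astype(np.float32)); bx=cv2.boxPoints(r); e=bx[1]-bx[0]; e2=bx[2]-bx[1]
        if np.linalg.norm(e2)>np.linalg.norm(e): e=e2
        a=e/np.linalg.norm(e); b=np.array([-a[1],a[0]])
        lab=np.array(r[0]); ext=[np.ptp(P@x) for x in(a,b)]
        L=(62,40) if ext[0]>58 and ext[0]>ext[1]*1.2 else (46,46)
        ctr=np.zeros(2)
        for x,s in((a,L[0]),(b,L[1])):
            q=P@x; hi,lo_=np.percentile(q,99.5),np.percentile(q,0.5)
            o=hi-s/2 if cam@x<lab@x else lo_+s/2
            ctr+=o*x
        out.append((ctr,np.degrees(np.arctan2(a[1],a[0]))%180,L,lab,sorted(r[1]),ext))
    return out
E
python3 - <<'E'
from h import *
m=dict(np.load("pics/w4.npz")); im=cv2.cvtColor(cv2.imread("pics/w4.png"),cv2.COLOR_BGR2RGB)
for o in relays(im,m,(120,120,480,228)): print([np.round(x,1) for x in o])
for n,u,v,z in [("s1tl",327,279,30),("s1tr",400,276,30),("s2tl",253,288,30),("s2tr",324,285,30)]: print(n,ray(m,u,v,z).round(1))
E
```

```text
[array([ 494.1, -144.2]), np.float32(112.7), array([62, 40]), array([ 495.4, -145.5]), array([23.9, 40.1]), array([68.5, 39.4])]
[array([490.4, -63.3]), np.float32(71.5), array([62, 40]), array([491.3, -64.2]), array([23.8, 40. ]), array([60.7, 42.5])]
[array([485.4,  53.5]), np.float32(24.5), array([46, 46]), array([486.1,  55.1]), array([24. , 29.8]), array([49.8, 48.2])]
s1tl [586.6 -23.1  30. ]
s1tr [583.6  45.1  30. ]
s2tl [595.8 -92.8  30. ]
s2tr [592.7 -25.8  30. ]
```

```bash
python3 -m jog '{"dp":[[-160,-62,-10],[-160,-62,-10],[-160,-62,-10],[-160,-62,-10],[-160,-62,-10],[-160,-62,-10],[-160,-62,-10]],"twist":[0,0,0,0,0,0,0],"claw":[-1,-1,-1,-1,-1,-1,-1]}'; python3 -c "
from h import *
im,m=snap('wrist','pics/w5.png'); np.savez('pics/w5.npz',**m); print(readout.state()['eef_pos'])"
```

```text
t: 8.88
eef_pos: [683.7, -93.8, 196.6]
tcp_rot: [3.141, -0.002, -3.14]
ft_force: [0.5, -0.4, 0.2]
opening: 1.0
[683.32193808 -93.88457213 197.09358191]
```

View pics/w5.png

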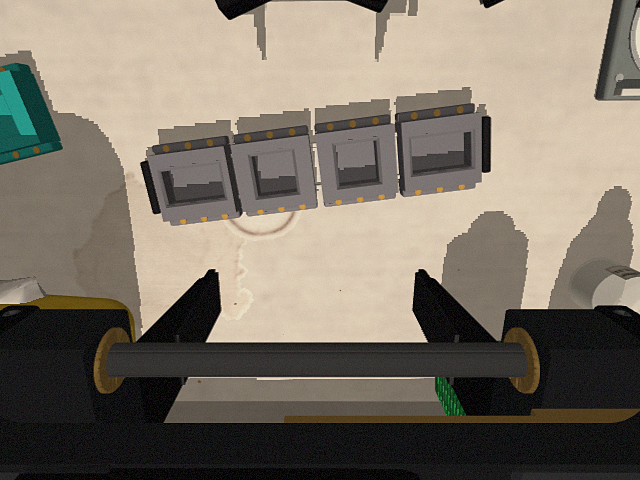

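All four sockets are in view: slim at (194,185), square at (275,172), square at (357,161) and slim at (442,149).

```bash
cat > sk.py <<'E'
from h import *
m=dict(np.load("pics/w5.npz")); im=cv2.imread("pics/w5.png").astype(int); B,G,R=im[...,0],im[...,1],im[...,2]
print(im[208,236-10],im[205,190],im[185,207],im[146,180],im[120,270],im[185,195],im[122,240])
for lo in (85,):
    k=((G>lo)&(G<135)&(B>=R-3)).astype(np.uint8); k[:85]=0;k[230:]=0;k[:,:140]=0;k[:,500:]=0
    k=cv2.morphologyEx(k,cv2.MORPH_OPEN,np.ones((3,3),np.uint8))
    cs,h=cv2.findContours(k,cv2.RETR_CCOMP,cv2.CHAIN_APPROX_NONE)
    for c,hh in zip(cs,h[0]):
        if cv2.contourArea(c)<600: continue
        P=np.array([ray(m,u,v,30)[:2] for u,v in c[:,0]],np.float32); r=cv2.minAreaRect(P)
        print("hole" if hh[3]>=0 else "outer",np.round(r[0],1),np.round(r[1],1),round(r[2],1))
E
python3 sk.py
```

```text
[115 116 121] [120 119 129] [69 68 72] [65 69 68] [103 116 127] [65 65 68] [106 117 128]Traceback (most recent call last):
  File "sk.py", line 8, in <module>
    for c,hh in zip(cs,h[0]):
                       ~^^^
TypeError: 'NoneType' object is not subscriptable
```

```bash
sed -i 's/(B>=R-3)/(B>=G-4)/' sk.py; python3 sk.py
```

```text
[115 116 121] [120 119 129] [69 68 72] [65 69 68] [103 116 127] [65 65 68] [106 117 128]
outer [ 660.9 -203. ] [64.6 69.3] 7.4
outer [ 651.5 -130.6] [64.4 67.9] 7.3
outer [642.  -57.3] [64.4 67.1] 7.4
hole [642.2 -56.3] [48.1 55.6] 11.7
outer [632.6  15.3] [64.6 69.6] 7.1
```

```bash
cat >> sk.py <<'E'
print()
for c,hh in zip(cs,h[0]):
    if cv2.contourArea(c)<600 or hh[3]>=0: continue
    f=np.zeros(k.shape,np.uint8); cv2.drawContours(f,[c],-1,1,-1); f=cv2.erode(f,np.ones((9,9)))
    for T in (80,88,95,105):
        d=((G<T)&(f>0)).astype(np.uint8); d=cv2.morphologyEx(d,cv2.MORPH_OPEN,np.ones((3,3),np.uint8)); ds,_=cv2.findContours(d,cv2.RETR_EXTERNAL,cv2.CHAIN_APPROX_NONE)
        if not ds: continue
        x=max(ds,key=cv2.contourArea); P=np.array([ray(m,u,v,30)[:2] for u,v in x[:,0]],np.float32)
        a=np.radians(7.4); A=np.array([[np.cos(a),np.sin(a)],[-np.sin(a),np.cos(a)]]); Q=P@A.T; lo,hi=Q.min(0),Q.max(0)
        print(T,np.round((lo+hi)/2@A,1),np.round(hi-lo,1))
o=cv2.resize(cv2.imread("pics/w5.png")[85:235,135:505],None,fx=2.15,fy=2.15,interpolation=cv2.INTER_CUBIC); cv2.imwrite("pics/w5c.png",o)
E
python3 sk.py
```

```text
[115 116 121] [120 119 129] [69 68 72] [65 69 68] [103 116 127] [65 65 68] [106 117 128]
outer [ 660.9 -203. ] [64.6 69.3] 7.4
outer [ 651.5 -130.6] [64.4 67.9] 7.3
outer [642.  -57.3] [64.4 67.1] 7.4
hole [642.2 -56.3] [48.1 55.6] 11.7
outer [632.6  15.3] [64.6 69.6] 7.1

105 [ 642.9 -112.3] [2. 2.]
80 [641.2 -57.5] [37.6 36.2]
88 [641.4 -58.3] [37.8 37.8]
95 [640.9 -58.4] [39.  38.3]
105 [640.8 -57.4] [39.3 41. ]
```

View pics/w5c.png

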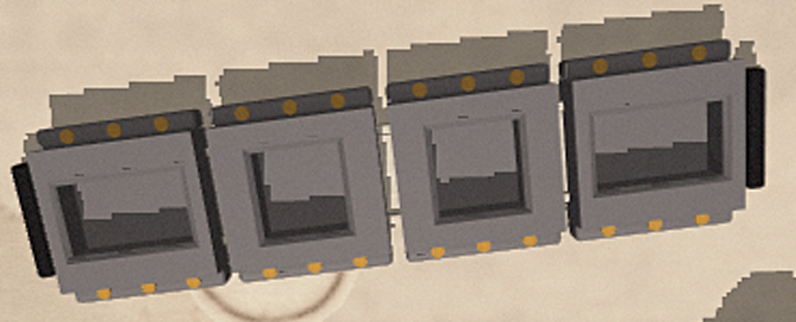

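```bash
python3 - <<'E'
from h import *
m=dict(np.load("pics/w5.npz"))
S={"s1":[(590,113),(727,94),(733,181),(597,197)],"s2":[(425,127),(523,113),(531,212),(434,224)],"s3":[(243,153),(344,138),(354,232),(260,246)],"s4":[(49,184),(192,166),(202,245),(66,263)]}
C=[]
for k,v in S.items():
    P=np.array([ray(m,u/2.15+135,w/2.15+85,30)[:2] for u,w in v]); C.append(P.mean(0))
    print(k,P.mean(0).round(1),[round(np.linalg.norm(P[i]-P[(i+1)%4]),1) for i in range(4)])
C=np.array(C); i=np.arange(4); f=np.polyfit(i,C,1); print(f, (np.outer(i,f[0])+f[1]).round(1), np.linalg.norm(f[0]),np.degrees(np.arctan2(f[0][0],-f[0][1])))
E
```

```text
s1 [630.8  16.7] [np.float64(54.6), np.float64(35.1), np.float64(55.8), np.float64(34.1)]
s2 [640.2 -57.4] [np.float64(39.6), np.float64(40.3), np.float64(40.5), np.float64(39.7)]
s3 [ 649.8 -130.4] [np.float64(41.6), np.float64(38.7), np.float64(40.0), np.float64(38.8)]
s4 [ 659.2 -202.5] [np.float64(59.7), np.float64(32.9), np.float64(58.4), np.float64(33.4)]
[[  9.48980481 -73.07590058]
 [630.75160578  16.22652589]] [[ 630.8   16.2]
 [ 640.2  -56.8]
 [ 649.7 -129.9]
 [ 659.2 -203. ]] 73.68950835386116 7.399153699921116
```

```bash
python3 -m jog '{"dp":[[189,-51,47],[189,-51,47],[189,-51,47],[189,-51,47],[189,-51,47],[189,-51,47],[189,-51,47],[189,-51,47]],"twist":[7,14,21,28,35,42,49,56],"claw":[-1,-1,-1,-1,-1,-1,-1,-1]}'; python3 -m jog '{"dp":[[0,0,0],[0,0,0],[0,0,0],[0,0,0]],"twist":[7,11.3,11.3,11.3],"claw":[-1,-1,-1,-1]}'; cat > look.py <<'E'
import sys
from h import *
im,m=snap('wrist',sys.argv[1]); s=readout.state(); np.savez(sys.argv[1][:-3]+"npz",**m)
print(s['eef_pos'].round(1),s['tcp_rot'].round(3),s['opening'].round(2))
psi=s['tcp_rot'][2]; tx=np.array([np.cos(psi),np.sin(psi)]); ty=np.array([np.sin(psi),-np.cos(psi)])
for o in relays(im,m,(0,0,640,265)):
    c,a=o[0],o[1]; c=(c+o[3])/2; d=c-s['eef_pos'][:2]
    tw=(np.degrees(psi)-a+45 if o[2][0]==46 else np.degrees(psi)-a+90); n=90 if o[2][0]==46 else 180; tw=tw%n-n/2
    print([np.round(x,1) for x in o],"| dp",round(d@tx,1),round(d@ty,1),"twist",round(tw,1))
E
python3 look.py pics/w6.png
```

```text
t: 9.6
eef_pos: [493.8, -145.6, 151.2]
tcp_rot: [3.141, 0.0, 2.158]
ft_force: [-0.4, -0.3, -0.1]
opening: 0.999
t: 9.93
eef_pos: [494.6, -145.7, 150.9]
tcp_rot: [3.141, 0.0, 1.971]
ft_force: [-0.0, -0.3, -0.1]
opening: 1.002Traceback (most recent call last):
  File "look.py", line 4, in <module>
    print(s['eef_pos'].round(1),s['tcp_rot'].round(3),s['opening'].round(2))
                                                      ^^^^^^^^^^^^^^^^^^
AttributeError: 'float' object has no attribute 'round'
```

```bash
sed -i "s/s\['opening'\].round(2)/s['opening']/" look.py; python3 look.py pics/w6.png
```

```text
[ 494.9 -146.   150.8] [3.141 0.    1.97 ] 1.0018965188645756
[array([ 492.8, -141.6]), np.float32(113.7), array([62, 40]), array([ 495.3, -145.5]), array([23.7, 39.5]), array([62.5, 39.4])] | dp 2.6 0.1 twist -0.8
[array([490.1, -64.8]), np.float32(71.5), array([62, 40]), array([491.2, -64.3]), array([24., 40.]), array([61.2, 39.9])] | dp 76.7 27.7 twist 41.4
```

```bash
sed -i "s/c=(c+o\[3\])\/2/c=o[3]/" look.py; python3 -m jog '{"dp":[[0.5,0,40],[0.5,0,80],[0.5,0,115],[0.5,0,129],[0.5,0,129],[0.5,0,129],[0.5,0,129],[0.5,0,129]],"twist":[0,0,0,0,0,0,0,0],"claw":[-1,-1,-1,-1,1,1,1,1]}'; python3 -m jog '{"dp":[[0,0,0],[0,0,0],[0,0,0],[0,0,0],[0,0,0],[0,0,0],[0,0,0]],"twist":[0,0,0,0,0,0,0],"claw":[1,1,1,1,1,1,1]}'
```

```text
t: 10.7
eef_pos: [495.8, -146.2, 22.9]
tcp_rot: [3.14, 0.002, 1.968]
ft_force: [-0.6, 0.0, 0.2]
opening: 0.777
t: 11.28
eef_pos: [495.2, -146.0, 21.6]
tcp_rot: [3.141, 0.0, 1.967]
ft_force: [0.2, 0.6, 3.6]
opening: 0.419
```

```bash
python3 -m jog '{"dp":[[0,0,-25],[0,0,-60],[-20,22,-60],[-46,51,-60],[-72,80,-60],[-98,109,-60],[-116,129.2,-60],[-116,129.2,-60]],"twist":[0,0,0,5,10,15.3,15.3,15.3],"claw":[1,1,1,1,1,1,1,1]}';  python3 -m jog '{"dp":[[0,0,0],[0,0,0]],"twist":[0,0],"claw":[1,1]}'; python3 look.py pics/w7.png
```

```text
t: 11.95
eef_pos: [662.8, -204.7, 80.8]
tcp_rot: [3.139, 0.001, 1.7]
ft_force: [-0.1, 0.4, -0.5]
opening: 0.417
t: 12.12
eef_pos: [658.1, -202.7, 80.7]
tcp_rot: [-3.14, -0.001, 1.7]
ft_force: [-0.1, -0.0, -0.8]
opening: 0.422
[ 658.  -202.7   81. ] [-3.14e+00 -1.00e-03  1.70e+00] 0.4180590246350024Traceback (most recent call last):
  File "look.py", line 6, in <module>
    for o in relays(im,m,(0,0,640,265)):
             ~~~~~~^^^^^^^^^^^^^^^^^^^^
  File "h.py", line 25, in relays
    lc=max(ls,key=cv2.contourArea); Q=np.array([ray(m,u,v,zt)[:2] for u,v in lc[:,0]+0.0])
ValueError: max() iterable argument is empty
```

View pics/w7.png

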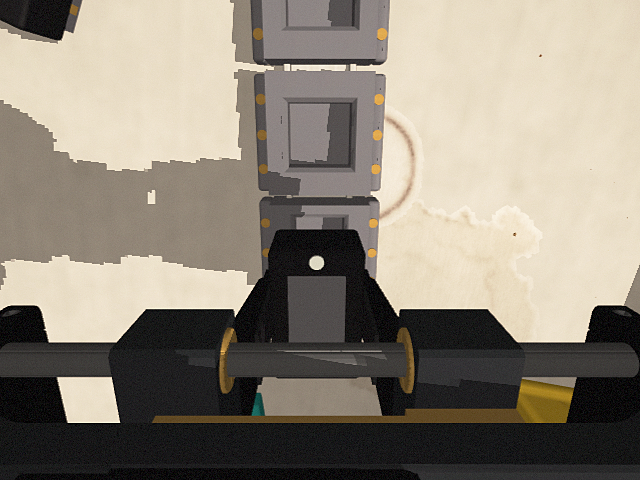

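The relay is held square and aligned with the rail. The next square socket (s3) is clearly visible, with its bevel spanning (283,98) to (358,171), so I'll use it to refine the rail position.

```bash
python3 - <<'E'
from h import *
m=dict(np.load("pics/w7.npz"))
P=np.array([ray(m,u,v,30)[:2] for u,v in [(283,98),(355,97),(358,171),(283,171)]]);c=P.mean(0);print(P.round(1),c)
e=np.radians(7.4); print("s4 pred",c+74*np.array([np.sin(e),-np.cos(e)]))
# relay top dot/label edges at z = tcp+26
z=readout.state()['eef_pos'][2]+26
for u,v in [(289,275),(345,275),(275,231),(358,230),(317,263)]: print(ray(m,u,v,z).round(1))
print(readout.state()['eef_pos'])
E
```

```text
[[ 626.9 -113.9]
 [ 666.  -108.2]
 [ 674.1 -148. ]
 [ 631.1 -153.6]] [ 649.51542984 -130.9181593 ]
s4 pred [ 659.04630398 -204.30182532]
[ 643.4 -184.3  107. ]
[ 666.1 -181.3  107. ]
[ 635.8 -166.3  107. ]
[ 668.3 -161.6  107. ]
[ 654.1 -177.6  107. ]
[ 657.98483382 -202.66495264   81.01210487]
```

```bash
python3 -m jog '{"dp":[[-1.2,1.4,15],[-1.2,1.4,25],[-1.2,1.4,30],[-1.2,1.4,33],[-1.2,1.4,36],[-1.2,1.4,36]],"twist":[0,0,0,0,0,0],"claw":[1,1,1,1,1,1]}'
```

```text
t: 12.67
eef_pos: [660.4, -204.0, 44.7]
tcp_rot: [-3.141, -0.001, 1.7]
ft_force: [0.0, -0.7, -0.4]
opening: 0.422
```

```bash
python3 -m jog '{"dp":[[0,0,4],[0,0,7],[0,0,9],[0,0,10],[0,0,10]],"twist":[0,0,0,0,0],"claw":[1,1,1,1,1]}'
```

```text
t: 13.08
eef_pos: [660.6, -204.1, 35.7]
tcp_rot: [3.141, 0.0, 1.7]
ft_force: [-2.0, 0.7, 1.3]
opening: 0.417
```

```bash
python3 -m jog '{"dp":[[0,0,1],[0,0,1.5],[0,0,1.5]],"twist":[0,0,0],"claw":[1,1,1]}'
```

```text
t: 13.33
eef_pos: [660.7, -204.2, 35.6]
tcp_rot: [3.141, 0.0, 1.7]
ft_force: [-6.4, 1.0, 14.0]
opening: 0.418
```

```bash
python3 -m jog '{"dp":[[0,0,-1],[0,0,-1],[0,0,-1],[0,0,-35],[0,0,-70],[20,-20,-100],[50,-47,-115],[80,-75,-115]],"twist":[0,0,0,0,0,7,14,20],"claw":[-1,-1,-1,-1,-1,-1,-1,-1]}'; python3 -m jog '{"dp":[[6,-40,0],[12,-80,0],[24.5,-118,0],[24.5,-118,0],[24.5,-118,0],[24.5,-118,0]],"twist":[0,0,6,6,6,6],"claw":[-1,-1,-1,-1,-1,-1]}'; python3 -c "
from h import *; print(readout.state()['eef_pos'])"
```

```text
t: 14.0
eef_pos: [576.9, -135.1, 151.7]
tcp_rot: [3.136, 0.0, 1.344]
ft_force: [0.4, 0.9, -1.2]
opening: 0.926
t: 14.5
eef_pos: [467.5, -85.6, 149.3]
tcp_rot: [3.14, -0.0, 1.247]
ft_force: [1.0, 1.7, -0.1]
opening: 1.0
[467.51196933 -85.59469152 149.28982926]
```

```bash
sed -i "s/        lc=max/        if not ls: continue\n        lc=max/" h.py; python3 look.py pics/w8.png
```

```text
[467.7 -85.8 149.1] [ 3.14  -0.     1.247] 0.999966136600932
[array([490.8, -63. ]), np.float32(71.5), array([62, 40]), array([491.3, -64.6]), array([23.8, 39. ]), array([62.3, 39. ])] | dp 27.5 15.6 twist -0.0
[array([ 664.7, -158.5]), np.float32(80.1), array([46, 46]), array([ 607.5, -140.6]), array([1.5, 1.8]), array([144.6, 125.8])] | dp -7.4 149.9 twist -8.7
```

```bash
python3 -m jog '{"dp":[[27.5,15.6,0],[27.5,15.6,40],[27.5,15.6,80],[27.5,15.6,115],[27.5,15.6,127],[27.5,15.6,127],[27.5,15.6,127],[27.5,15.6,127]],"twist":[0,0,0,0,0,0,0,0],"claw":[-1,-1,-1,-1,-1,1,1,1]}'; python3 -m jog '{"dp":[[0,0,0],[0,0,0],[0,0,0],[0,0,0],[0,0,0],[0,0,0],[0,0,0],[0,0,0]],"twist":[0,0,0,0,0,0,0,0],"claw":[1,1,1,1,1,1,1,1]}'
```

```text
t: 15.22
eef_pos: [491.2, -64.6, 22.6]
tcp_rot: [3.14, -0.0, 1.246]
ft_force: [0.4, 0.0, -0.5]
opening: 0.841
t: 15.88
eef_pos: [490.4, -64.3, 22.2]
tcp_rot: [3.141, -0.0, 1.246]
ft_force: [-0.2, -1.1, 4.3]
opening: 0.417
```

```bash
python3 -m jog '{"dp":[[0,0,-25],[0,0,-60],[24,22,-60],[51,45,-60],[78,69,-60],[103,91,-60],[121,108,-60],[121,108,-60]],"twist":[0,0,-6,-12,-18,-23,-26,-26],"claw":[1,1,1,1,1,1,1,1]}';  python3 -m jog '{"dp":[[0,0,0],[0,0,0],[0,0,0]],"twist":[0,0,0],"claw":[1,1,1]}'
```

```text
t: 16.55
eef_pos: [634.2, 18.2, 81.5]
tcp_rot: [3.14, 0.0, 1.705]
ft_force: [-0.9, -0.6, -1.3]
opening: 0.421
t: 16.8
eef_pos: [630.1, 15.6, 81.7]
tcp_rot: [-3.14, -0.0, 1.699]
ft_force: [0.0, 0.2, -1.1]
opening: 0.416
```

```bash
python3 -m jog '{"dp":[[0.4,1.4,15],[0.4,1.4,25],[0.4,1.4,30],[0.4,1.4,34],[0.4,1.4,37],[0.4,1.4,38]],"twist":[0,0,0,0,0,0],"claw":[1,1,1,1,1,1]}';python3 -m jog '{"dp":[[0,0,4],[0,0,7],[0,0,9],[0,0,9],[0,0,9]],"twist":[0,0,0,0,0],"claw":[1,1,1,1,1]}'
```

```text
t: 17.3
eef_pos: [632.3, 16.5, 43.6]
tcp_rot: [-3.141, -0.0, 1.7]
ft_force: [0.1, -0.2, -0.9]
opening: 0.42
t: 17.72
eef_pos: [632.4, 16.5, 36.2]
tcp_rot: [3.141, 0.0, 1.7]
ft_force: [-5.1, -1.9, 13.2]
opening: 0.419
```

```bash
python3 -m jog '{"dp":[[0,0,-1],[0,0,-1],[0,0,-1],[0,0,-35],[0,0,-70],[10,-20,-100],[20,-55,-114],[35,-90,-114]],"twist":[0,0,0,0,0,-6,-12,-17],"claw":[-1,-1,-1,-1,-1,-1,-1,-1]}'; python3 -c "
from h import *; s=readout.state(); p=s['tcp_rot'][2]; d=np.array([486,54.5])-s['eef_pos'][:2]; print(d@[np.cos(p),np.sin(p)],d@[np.sin(p),-np.cos(p)])"; python3 look.py pics/w9.png
```

```text
t: 18.38
eef_pos: [539.2, 39.5, 151.6]
tcp_rot: [3.137, 0.003, 2.002]
ft_force: [1.8, 0.3, -0.1]
opening: 0.922
35.864573855416566 -42.055459627705226
[530.9  41.5 149.6] [-3.139e+00 -2.000e-03  2.009e+00] 0.9581242508697857
```

View pics/w9.png

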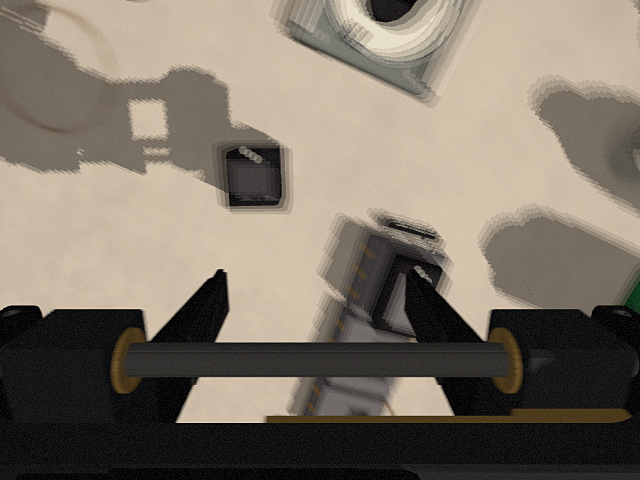

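Motion blur only: r1 is still there at (254,177), and the slim relay sits in s1. I'll move over r1 and look again.

```bash
python3 -m jog '{"dp":[[15,-25,0],[28,-45,0],[28,-45,0],[28,-45,0]],"twist":[0,0,0,0],"claw":[-1,-1,-1,-1]}'; python3 look.py pics/w10.png
```

```text
t: 18.77
eef_pos: [486.0, 46.8, 149.3]
tcp_rot: [3.141, 0.0, 1.997]
ft_force: [0.1, 0.2, 0.2]
opening: 0.999
[486.9  46.7 149.2] [3.14  0.    1.997] 0.9996206266098592
[array([485.2,  55.4]), np.float32(24.5), array([46, 46]), array([486.7,  54. ]), array([23.1, 29.8]), array([44.8, 49.7])] | dp 6.8 2.8 twist -0.0
```

```bash
python3 -m jog '{"dp":[[7.3,2.8,40],[7.3,2.8,80],[7.3,2.8,115],[7.3,2.8,127],[7.3,2.8,127],[7.3,2.8,127],[7.3,2.8,127],[7.3,2.8,127]],"twist":[0,0,0,0,0,0,0,0],"claw":[-1,-1,-1,-1,1,1,1,1]}'; python3 -m jog '{"dp":[[0,0,0],[0,0,0],[0,0,0],[0,0,0],[0,0,0],[0,0,0],[0,0,0]],"twist":[0,0,0,0,0,0,0],"claw":[1,1,1,1,1,1,1]}'
```

```text
t: 19.48
eef_pos: [486.7, 54.4, 23.1]
tcp_rot: [3.139, 0.001, 1.997]
ft_force: [-0.2, -0.5, -0.3]
opening: 0.778
t: 20.07
eef_pos: [485.9, 54.5, 22.3]
tcp_rot: [3.141, 0.0, 1.997]
ft_force: [0.3, 0.2, 6.1]
opening: 0.483
```

```bash
python3 -m jog '{"dp":[[0,0,-30],[0,0,-75],[-25,14,-75],[-55,32,-75],[-88,50,-75],[-121,69,-75],[-150,86,-75],[-166,96,-75]],"twist":[0,0,0,5,10,15,17,17],"claw":[1,1,1,1,1,1,1,1]}';  python3 -m jog '{"dp":[[0,0,0],[0,0,0],[0,0,0]],"twist":[0,0,0],"claw":[1,1,1]}'
```

```text
t: 20.73
eef_pos: [644.0, -59.4, 96.7]
tcp_rot: [3.141, 0.0, 1.696]
ft_force: [-0.3, 0.5, -1.1]
opening: 0.484
t: 20.98
eef_pos: [640.6, -56.5, 96.5]
tcp_rot: [-3.14, -0.001, 1.7]
ft_force: [0.6, -0.7, -0.8]
opening: 0.478
```

```bash
python3 -m jog '{"dp":[[-0.6,1.1,20],[-0.6,1.1,36],[-0.6,1.1,42],[-0.6,1.1,47],[-0.6,1.1,50],[-0.6,1.1,53],[-0.6,1.1,53]],"twist":[0,0,0,0,0,0,0],"claw":[1,1,1,1,1,1,1]}';python3 -m jog '{"dp":[[0,0,4],[0,0,7],[0,0,8.5],[0,0,8.5],[0,0,8.5]],"twist":[0,0,0,0,0],"claw":[1,1,1,1,1]}'
```

```text
t: 21.57
eef_pos: [642.0, -57.2, 43.8]
tcp_rot: [-3.14, -0.001, 1.7]
ft_force: [-4.3, 0.3, -2.9]
opening: 0.482
t: 21.98
eef_pos: [642.0, -57.5, 36.4]
tcp_rot: [-3.14, -0.0, 1.7]
ft_force: [-8.7, -0.8, 5.7]
opening: 0.483
```

```bash
python3 -m jog '{"dp":[[0,0,-0.5],[0,0,-0.5],[0,0,-0.5],[0,0,-35],[0,0,-70],[25,-7,-95],[60,-17,-95],[100,-28,-95]],"twist":[0,0,0,0,-7,-14,-21,-28],"claw":[-1,-1,-1,-1,-1,-1,-1,-1]}'; python3 -c "
from h import *; s=readout.state(); p=s['tcp_rot'][2]; d=np.array([526.5,213.3])-s['eef_pos'][:2]; print(d@[np.cos(p),np.sin(p)],d@[np.sin(p),-np.cos(p)],180-np.degrees(p))"
```

```text
t: 22.65
eef_pos: [603.1, 37.9, 132.4]
tcp_rot: [3.138, 0.003, 2.193]
ft_force: [0.2, 0.9, -0.1]
opening: 0.971
187.13131421658278 39.90963878845617 54.37687576848232
```

```bash
python3 -m jog '{"dp":[[30,7,0],[65,15,0],[100,23,0],[135,31,0],[165,38,0],[179,41,0],[179,41,0],[179,41,0]],"twist":[-7,-14,-21,-28,-35,-42,-49,-54.4],"claw":[-1,-1,-1,-1,-1,-1,-1,-1]}'; python3 -m jog '{"dp":[[0,0,0],[0,0,0],[0,0,0]],"twist":[0,0,0],"claw":[0,0,0]}'; python3 - <<'E'
from h import *
im,m=snap('wrist','pics/w11.png'); np.savez('pics/w11.npz',**m); print(readout.state()['eef_pos'],readout.state()['tcp_rot'])
t,mt=snap('top','pics/top1.png')
a=cv2.imread('pics/w11.png'); b=cv2.resize(cv2.imread('pics/top1.png')[140:290,230:430],None,fx=1.6,fy=1.6)
o=np.zeros((600,800,3),np.uint8); o[:360,:640]=a[:360]; o[360:600,:320]=b[:240,:320]; cv2.imwrite('pics/c2.png',o)
E
```

```text
t: 23.32
eef_pos: [531.8, 209.1, 130.8]
tcp_rot: [3.141, 0.001, -3.136]
ft_force: [0.3, -1.2, -0.2]
opening: 0.999
t: 23.57
eef_pos: [532.1, 207.6, 130.6]
tcp_rot: [3.141, 0.0, 3.135]
ft_force: [-0.0, -0.5, -0.4]
opening: 0.849
[532.07761973 207.50874629 130.53032707] [3.14138570e+00 3.43168028e-04 3.13521371e+00]
```

View pics/c2.png

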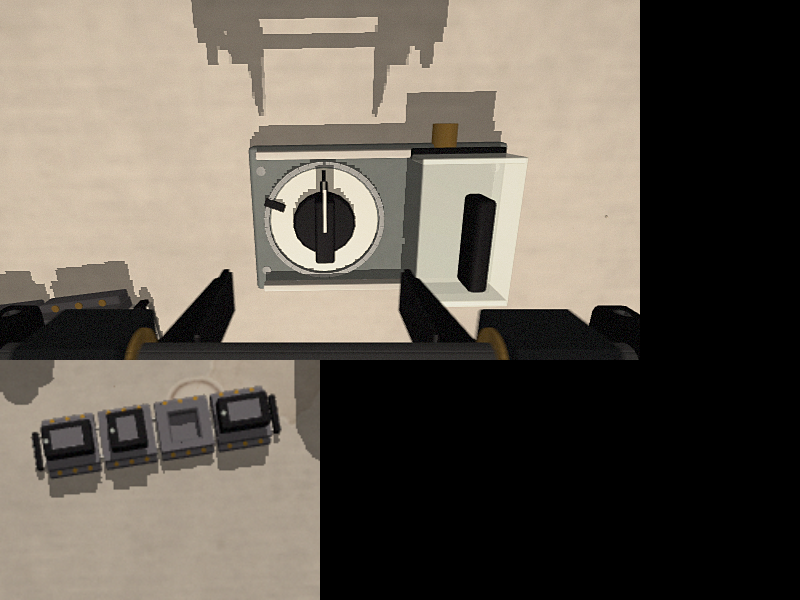

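All three relays are in place and no others stand on the bench. The knob is at off, the ring centre is near (324,219), and the index bar runs from (265,202) to (285,208).

```bash
python3 - <<'E'
from h import *
m=dict(np.load("pics/w11.npz"))
g=cv2.imread("pics/w11.png",0); k=np.zeros_like(g); k[190:220,262:290]=(g[190:220,262:290]<70)
n,lab,st,ce=cv2.connectedComponentsWithStats(k); i=1+np.argmax(st[1:,4]); ys,xs=np.where(lab==i)
I=np.array([ray(m,u,v,16)[:2] for u,v in zip(xs,ys)]); 
P={n:ray(m,u,v,z)[:2] for n,u,v,z in [("L",265,219,16),("R",384,219,16),("T",324,161,16),("B",324,276,16),("k1",294,222,23),("k2",355,222,23),("bar",325,262,47)]}
for a,b in P.items(): print(a,b.round(1))
ax=np.array([(P["T"]+P["B"])[0]/2,(P["L"]+P["R"])[1]/2]); ic=I.mean(0); print(ax,ic,np.linalg.norm(ic-ax),st[i])
for A in (ax,np.array([526,213.3])):
  d=ic-A; print("idx ang",np.degrees(np.arctan2(-d[1],-d[0])))
E
```

```text
L [524.9 168.2]
R [525.4 260.4]
T [480.7 213.9]
B [573.  213.9]
k1 [525.5 191.1]
k2 [525.8 237.3]
bar [548.7 214. ]
[526.85167498 214.32704375] [512.97923004 175.32190688] 41.398616290310095 [264 195  22  17 177]
idx ang 70.42172087533203
idx ang 71.07574779914992
```

```bash
python3 -m jog '{"dp":[[5,6,10],[5,6,40],[5,6,80],[5,6,101],[5,6,101],[5,6,101],[5,6,101],[5,6,101]],"twist":[-0.4,-0.4,-0.4,-0.4,-0.4,-0.4,-0.4,-0.4],"claw":[0,0,0,0,0.2,1,1,1]}'; python3 -m jog '{"dp":[[0,0,0],[0,0,0],[0,0,0],[0,0,0]],"twist":[0,0,0,0],"claw":[1,1,1,1]}'
```

```text
t: 24.33
eef_pos: [527.8, 213.9, 31.2]
tcp_rot: [3.141, 0.003, -3.138]
ft_force: [0.7, -0.1, -0.2]
opening: 0.274
t: 24.67
eef_pos: [527.4, 213.5, 30.7]
tcp_rot: [3.141, 0.002, -3.138]
ft_force: [-0.8, -3.1, 6.9]
opening: 0.142
```

```bash
python3 -m jog '{"dp":[[0,0,0],[0,0,0],[0,0,0],[0,0,0],[0,0,0],[0,0,0],[0,0,0],[0,0,0]],"twist":[-6,-12,-18,-25,-32,-39,-46,-50],"claw":[1,1,1,1,1,1,1,1]}'; python3 -m jog '{"dp":[[0,0,0],[0,0,0],[0,0,0],[0,0,0],[0,0,0],[0,0,0]],"twist":[-6,-12,-18,-21,-21,-21],"claw":[1,1,1,1,1,1]}'
```

```text
t: 25.33
eef_pos: [527.7, 213.0, 30.8]
tcp_rot: [-3.14, 0.001, -2.258]
ft_force: [0.7, -8.6, 6.9]
opening: 0.146
t: 25.83
eef_pos: [528.0, 212.8, 30.7]
tcp_rot: [-3.139, 0.0, -1.898]
ft_force: [2.5, -9.0, 6.6]
opening: 0.144
```

```bash
python3 -m jog '{"dp":[[0,0,0],[0,0,0],[0,0,0],[0,0,-30],[0,0,-65],[0,0,-100],[0,0,-100],[0,0,-100]],"twist":[0,0,0,0,0,0,7,14],"claw":[0,0,0,0,0,0,0,0]}'; python3 -m jog '{"dp":[[0,0,0],[0,0,0],[0,0,0],[0,0,0],[0,0,0],[0,0,0],[0,0,0],[0,0,0]],"twist":[7,14,21,28,35,42,49,56],"claw":[0,0,0,0,0,0,0,0]}'; python3 -m jog '{"dp":[[0,0,0],[0,0,0]],"twist":[1,1],"claw":[0,0]}';  python3 - <<'E'
from h import *
im,m=snap('wrist','pics/w12.png'); np.savez('pics/w12.npz',**m); print(readout.state()['eef_pos'],readout.state()['tcp_rot'])
a=cv2.imread('pics/w12.png')[130:300,220:540]; cv2.imwrite('pics/w12c.png',cv2.resize(a,None,fx=2.4,fy=2.4,interpolation=cv2.INTER_CUBIC))
E
```

```text
t: 26.5
eef_pos: [527.6, 214.2, 131.8]
tcp_rot: [-3.139, 0.003, -2.148]
ft_force: [0.5, 0.6, -0.5]
opening: 0.495
t: 27.17
eef_pos: [526.7, 213.9, 129.5]
tcp_rot: [3.141, -0.0, -3.126]
ft_force: [0.2, 0.8, 0.9]
opening: 0.498
t: 27.33
eef_pos: [526.8, 213.9, 129.5]
tcp_rot: [3.141, -0.0, -3.135]
ft_force: [-0.2, 0.1, 0.5]
opening: 0.501
[526.80781456 213.80351295 129.49651118] [ 3.14146412e+00  2.35257388e-05 -3.13404330e+00]
```

View pics/w12c.png

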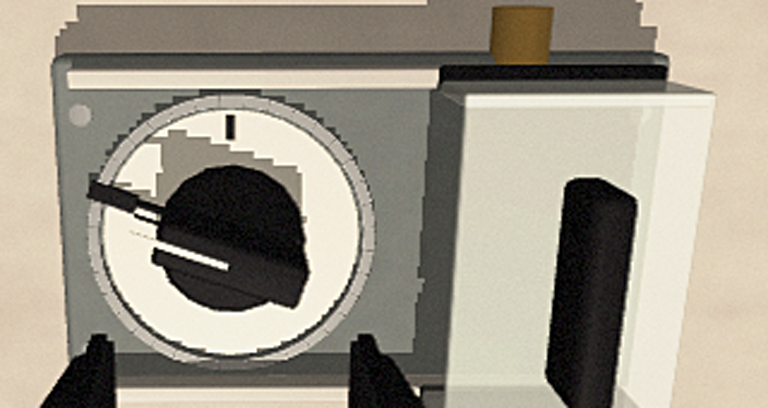

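The pointer's tip meets the inner end of the index bar, near (140,211) in the crop. Now I'll close the guard.

```bash
python3 -m jog '{"dp":[[1.5,30,0],[1.5,65,0],[1.5,95,0],[1.5,95,30],[1.5,95,55],[1.5,95,65.5],[1.5,95,65.5],[1.5,95,65.5]],"twist":[-0.4,-0.4,-0.4,-0.4,-0.4,-0.4,-0.4,-0.4],"claw":[0,0,0,0,0,0,0,1]}'; python3 -m jog '{"dp":[[0,0,0],[0,0,0],[0,0,0],[0,0,0],[0,0,0],[0,0,0],[0,0,0]],"twist":[0,0,0,0,0,0,0],"claw":[1,1,1,1,1,1,1]}'
```

```text
t: 28.05
eef_pos: [525.2, 308.5, 64.2]
tcp_rot: [-3.141, -0.0, -3.13]
ft_force: [0.4, -0.9, 0.5]
opening: 0.472
t: 28.63
eef_pos: [525.2, 308.5, 64.5]
tcp_rot: [-3.142, 0.001, -3.131]
ft_force: [-0.3, -3.6, 5.7]
opening: 0.123
```

```bash
python3 -m jog '{"dp":[[0,-15,0],[0,-33,0],[0,-51,0],[0,-69,0],[0,-84,0],[0,-92,0],[0,-96,0],[0,-96,0]],"twist":[0,0,0,0,0,0,0,0],"claw":[1,1,1,1,1,1,1,1]}'; python3 -m jog '{"dp":[[0,0,0],[0,0,0],[0,0,0]],"twist":[0,0,0],"claw":[1,1,1]}'
```

```text
t: 29.3
eef_pos: [526.1, 213.3, 64.5]
tcp_rot: [3.139, 0.001, -3.133]
ft_force: [-2.7, 9.9, 4.4]
opening: 0.125
t: 29.55
eef_pos: [526.1, 213.3, 64.5]
tcp_rot: [3.14, 0.001, -3.131]
ft_force: [-1.6, 6.4, 5.0]
opening: 0.128
```

```bash
python3 -m jog '{"dp":[[0,0,0],[0,0,0],[0,0,0],[0,0,0],[0,0,-30],[0,0,-70],[0,0,-105],[30,0,-140]],"twist":[0,0,0,0,0,0,0,0],"claw":[0,0,0,0,0,0,0,0]}'; python3 -m jog '{"dp":[[0,35,0],[0,70,0],[0,105,0],[0,105,0],[0,105,0],[0,105,0]],"twist":[0,0,0,0,0,0],"claw":[0,0,0,0,0,0]}'; python3 - <<'E'
from h import *
snap('top','pics/top2.png'); snap('wrist','pics/w13.png')
a=cv2.imread('pics/top2.png')[130:290,100:420]; b=cv2.imread('pics/w13.png')[100:290,60:460]
o=np.zeros((600,640,3),np.uint8); o[:320]=cv2.resize(a,(640,320)); o[320:600,:590]=cv2.resize(b,(590,280)); cv2.imwrite('pics/c3.png',o)
E
```

```text
t: 30.22
eef_pos: [501.8, 212.2, 202.5]
tcp_rot: [3.141, 0.003, -3.132]
ft_force: [-0.2, 1.0, 0.4]
opening: 0.494
t: 30.72
eef_pos: [497.6, 317.0, 200.2]
tcp_rot: [-3.141, -0.001, -3.13]
ft_force: [-1.2, 0.7, -0.9]
opening: 0.497
```

View pics/c3.png

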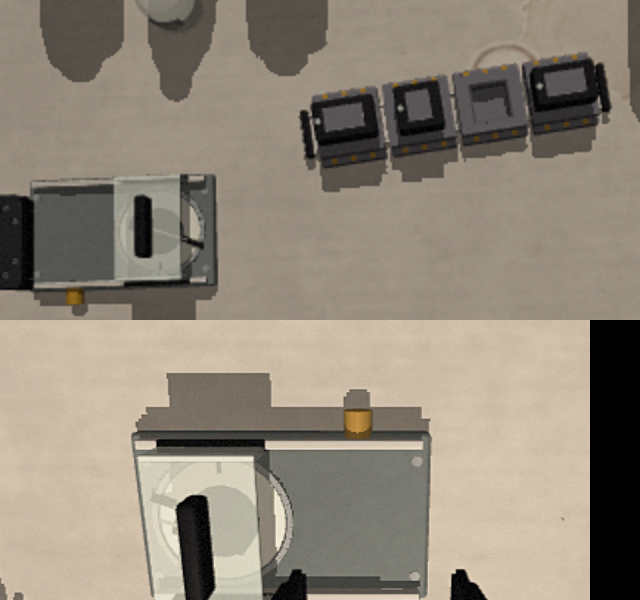

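The guard is home over the dial, with the pointer in line with the index mark at about (195,242) in the top crop. The three relays sit in their sockets and the arm is clear.

```bash
python3 -c "
from cell import job_done
print(job_done())"
```

```text
the job is handed in; nothing more can be done
None
```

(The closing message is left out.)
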